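Prop the drying cabinet's door ajar with its stay

ROBOT

A 6-joint arm with a two-finger parallel gripper is mounted at the origin on the work surface. World frame = base frame: x ahead of the robot, y to its left, z up, the work surface at z = 0. Lengths are in m, angles in rad, forces in N, time in s.
With the tool pointing down it reaches from about 0.225 to 0.875 m from the base axis. Payload 3.4 kg.
Tool frame: the origin (TCP) lies at the very end of the fingers, on their centre line; the grasp point (between the pads) lies 19 mm behind it; z points along the fingers, y is the direction in which the jaws open and shut (so a half turn about z gives the same grasp; the last joint's range is limited). The gripper opens to 85 mm and grips with 20 to 120 N. Pads are 22 mm wide; open, the fingers measure 114 mm over their backs; the gripper's body (76 mm by 85 mm) begins 54 mm behind the grasp point. The pads swing forward as they close: fully open they stand 13 mm farther back than shut.
Start: joints at [-1.255, 0.276, 1.505, -0, 1.361, -0.121], TCP at [0.243, -0.521, 0.231] pointing down, gripper open.
Joint ranges: [-2.89, 2.89], [-0.75, 2.08], [0.22, 2.7], [-1.18, 4.32], [0.11, 2.71], [-2.7, 2.7]. Speed limits (rad/s): [2.57, 2.57, 3.14, 3.14, 3.14, 3.14].

INTERFACE

Orientations are given as a unit quaternion [w, x, y, z].
In Python, from rig import get_state, get_image, camera_model, sign_off gives the robot as it stands. The module is installed in compiled form; this text tells all that it offers.
- The arm moves only by the tool drive_tool, never from a script. Its argument "motion" is text: rows parted by semicolons, each of 7 numbers parted by spaces: the turn, a rotation vector about the tool's x, y, z in degrees, then the shift along the tool's x, y, z in m, then the opening in per cent of the stroke, from 0 (shut) to 100 (fully open). In form: wx wy wz tx ty tz hand; .... A call has 1 to 12 rows; each row shifts and turns the pose as measured when the row begins, along the tool's axes as they then stand; what a row does not reach is not made up. A row lasts 1/8 s, in which the tool goes at most 62.5 mm and 10.7 degrees, less where a joint would pass 70% of its speed; a pose out of reach is approached as far as the arm can. A call is refused whole if a number of a shift passes 0.0625 or a number of a turn 10.7, either way. A call with a gripper value outside its range is refused whole. The fingers move at their own pace and stop on an object; "newtons" is the grip in N (left out, the last holds). Time passes only in rows, so rows that do not move let the fingers close. It gives the time, the measured TCP pose, the force and the opening at its end, in the units of the state.
- get_state(): the state, without advancing time (a new reading comes with each control period).
- get_image(name): name is "scene" or "side" or "wrist"; returns (picture, depth): 420x560x3 uint8, red, green, blue; 420x560 float32, m along the optical axis (not along the pixel's ray), 0 where there is no reading.
- camera_model(name): a dict with "camera_matrix" (3x3 intrinsics, pixels), "cam_to_world" (4x4, takes a point from camera to world coordinates); the wrist camera has in their place "T_tool_cam" (4x4, takes a point from camera to tool coordinates, whose origin is the TCP and whose axes are the flange's). Camera axes: x right, y up, looking along -z (the intrinsics and any distortion apply to the point x, -y, -z); pixel columns grow to the right and rows downward; lengths in m; the calibration is good to about 2 mm. A picture is of the moment at which its call begins: read the wrist's pose just before it. camera_model takes no time and is no camera call.
- sign_off(): hands the job in, once; it reports no verdict.
The state is a dict: "clock": time; "qpos": joint angles; "qd": joint speeds; "effort": joint torques, N m; "position": TCP position; "ee_rot": TCP orientation; "contact_force": force on the tool from outside, world axes, zero at the start; "moment": the same for the moment, N m; "width": finger opening in m.
Only numpy, scipy, OpenCV 4.12 (cv2) and the standard library are available. Lean on these libraries where they do the work, as an engineer would, in place of code of your own. Each camera call takes 0.05 s, during which the arm holds its last target.

TASK

Prop the door of the steel drying cabinet ajar so that it can air: lift the perforated stay bar by its knob and drop its third hole, counting from the door, over the upright peg on the cabinet roof, so that the bar lies down flat with the peg through that hole. Feel for the peg gently, never forcing the bar against it, then let go of the bar. Leave the jars, cup and bowl where they stand.

Things in the scene. Friction and masses are not known exactly. Their poses are not given: they have to be found in the camera images.
- door (a joint): Opening angle (rad, 0 shut, to 1.2) of the cabinet's glazed door, 300 wide, 150 high, hinged on a vertical axis at its left end seen from the robot; it opens towards the robot. It stays where it is left; moving it takes 0.25 N m (1 to 2 N at the stay's pivot), and the stay drags it along. With the third hole on the peg it stands open about 0.35 to 0.65 rad.
- door_hinge (a point): Point on the door's hinge axis at the height of the bar's underside (176 above the table). The stay's pivot is on the door's top edge 200 mm from this axis, so it moves on a circle of 200 mm radius about it.
- stay: Flat aluminium stay bar, 298 x 30 x 5 mm. Origin on its pivot on the door's top edge, at the bar's underside; x along the bar to its free end, z up. It swivels freely in plan and lifts up to 0.6 rad; let go, it falls back to level, underside 6 mm above the roof. Four round 14 mm holes at x = 85, 131, 177, 223; bar ends at x = 280. Mass about 0.22 kg. Carrying the knob sets bar and door.
- stay_knob (a point): Centre (half-way up) of the bar's upright round black knob, 22 diameter, standing 44 high on the bar at x = 258 from the pivot, near the free end; 27 mm above the bar's underside, 33 mm above the roof when the bar lies flat. Made to be pinched from above. With the knob gripped, the peg can feel up to 3 times the push felt here.
- stay_hole (a point): Centre of the third hole from the door (x = 177 mm along the bar), at the bar's underside.
- foot: Aluminium foot plate 70 x 26 x 3 fixed on the roof; origin at its underside, mid-slot, 170 above the table; x along the slot, away from the door. It carries the rigid upright steel peg: 10 diameter, flat top, tip 19 above the roof, clamped on the slot's centre line (y = 0) up to 19 mm either way of this origin: not measured, look or feel. Over 40 N between bar and peg is too much.
- cabinet: Steel cabinet, 280 deep (x), 360 wide (y), 170 high, fixed to the table; origin under its centre, its open front and door face -x of its frame, towards the robot; the shut door runs along its y axis, and the foot is mounted parallel to it (same axes).
- spice_jar: small round amber spice jar with a black lid, 44 across, 65 high, on the cabinet roof; bystander; origin under its centre
- cup: white paper cup, 60 across, 75 high, on the cabinet roof; bystander; origin under its centre
- sauce_jar: jar with a red lid, 72 across, 100 high, left of the cabinet; bystander; origin under its centre
- bowl: steel bowl, 150 across, 60 high, right of the cabinet; bystander; origin under its centre

How it is judged:
By the outcome, as a careful person would: the job done as asked, in the order asked, and still so for the second after the job is handed in, with the robot touching nothing.
It also fails if it takes over 61 s, if anything falls off the work surface, if the arm or the gripper's body presses on something with over 40 N, if the wrist force passes 120 N, or if a joint passes its speed limit or range.

## Working session

There is one attempt and no reset: what is moved stays moved. The work goes in short steps, Python scripts to look and compute and a tool call to move; the robot and the scene stay as the last step left them, time stands still between calls to the robot, and variables do not carry over. Pictures are saved under pics/ and viewed, and the job is handed in when it is done.

Besides the shell and the picture viewer there is one more tool, called after "Request:" by a JSON object that holds its "api" and its "payload". drive_tool: Moves the arm, as the interface text tells. Its arguments: {"type":"object","properties":{"motion":{"type":"string"},"newtons":{"type":"number"}},"required":["motion"]}

```bash
mkdir -p pics; cat > h.py <<'E'
import numpy as np, cv2
from rig import get_state,get_image,camera_model
def snap(n,f):
    s=get_state(); p,d=get_image(n); cv2.imwrite(f'pics/{f}.png',p[:,:,::-1]); np.savez(f'pics/{f}.npz',p=p,d=d,pos=s['position'],rot=s['ee_rot']); return p,d
E
python3 - <<'E'
from h import *
print(get_state())
for n in ['scene','side','wrist']:
    snap(n,n+'0'); print(n,camera_model(n))
E
```

```text
{'clock': 0.0, 'qpos': array([-1.25498377e+00,  2.76607484e-01,  1.50613745e+00, -1.93205224e-05,
        1.36068499e+00, -1.21014660e-01]), 'qd': array([ 0.00048515, -0.00069152,  0.00195866, -0.00031157, -0.00047001,
       -0.0002003 ]), 'effort': array([ 2.48305652e-03, -4.16762424e+01, -2.45806593e+01,  4.11871060e-04,
        1.09906518e-02, -1.19334260e-05]), 'position': array([ 0.24308026, -0.52051258,  0.23043086]), 'ee_rot': array([-9.13359997e-04,  9.76241568e-01,  2.16683078e-01, -9.87336212e-05]), 'contact_force': array([-0.98247937,  0.70384694,  0.58799132]), 'moment': array([-0.0187589 , -0.0339099 ,  0.08257748]), 'width': 0.08515718970149912}
scene {'camera_matrix': array([[423.54009932,   0.        , 279.454145  ],
       [  0.        , 423.54009932, 205.59690516],
       [  0.        ,   0.        ,   1.        ]]), 'cam_to_world': array([[ 5.36354155e-01, -6.58955150e-01,  5.27354085e-01,
         1.08739122e+00],
       [ 8.43992984e-01,  4.18950502e-01, -3.34897478e-01,
        -3.36899962e-01],
       [-2.52840688e-04,  6.24706802e-01,  7.80859365e-01,
       
[... 380 characters left out ...]
,  0.58900436, -0.50208361, -0.65745766],
       [ 0.01864869,  0.63692036,  0.77070402,  1.13459382],
       [ 0.        ,  0.        ,  0.        ,  1.        ]])}
wrist {'camera_matrix': array([[296.32289609,   0.        , 281.46242521],
       [  0.        , 296.32289609, 209.21087899],
       [  0.        ,   0.        ,   1.        ]]), 'T_tool_cam': array([[ 7.80469344e-05,  9.45814002e-01,  3.24708897e-01,
         8.34156141e-02],
       [ 9.99999995e-01, -5.46445027e-05, -8.11908715e-05,
         5.45903172e-04],
       [-5.90479069e-05,  3.24708901e-01, -9.45814002e-01,
        -1.43533030e-01],
       [ 0.00000000e+00,  0.00000000e+00,  0.00000000e+00,
         1.00000000e+00]])}
```

View pics/scene0.png

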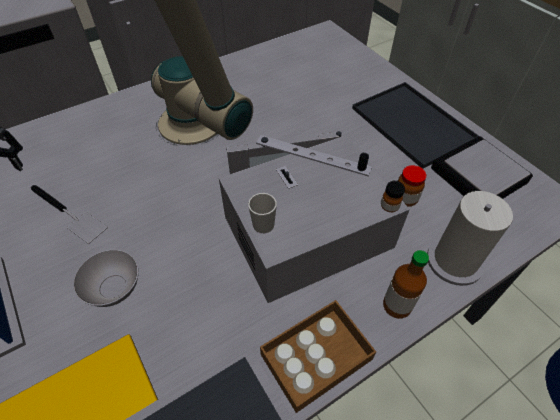

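View pics/side0.png

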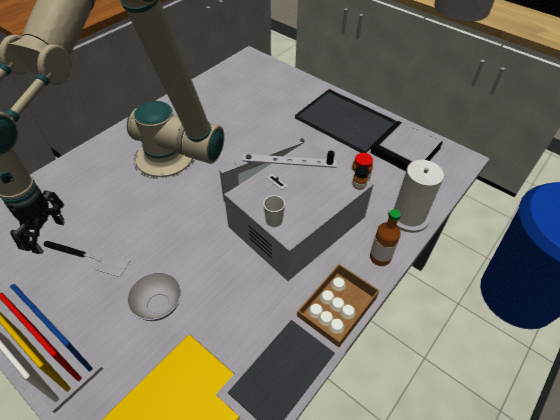

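View pics/wrist0.png

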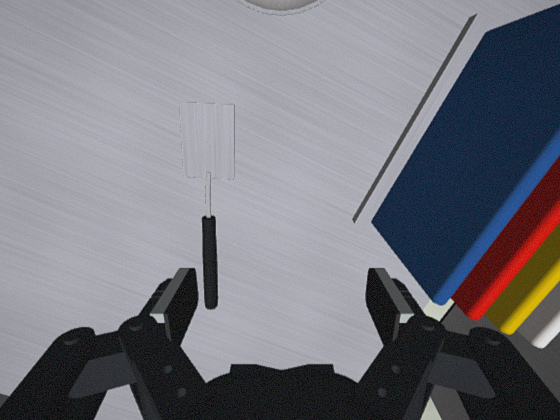

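```bash
python3 - <<'E'
import cv2
a=cv2.imread('pics/scene0.png')[110:260,210:430]; cv2.imwrite('pics/c1.png',cv2.resize(a,None,fx=3.6,fy=3.6,interpolation=2))
a=cv2.imread('pics/side0.png')[125:245,210:390]; cv2.imwrite('pics/c2.png',cv2.resize(a,None,fx=4.4,fy=4.4,interpolation=2))
E
```

```text
(no output)
```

View pics/c1.png

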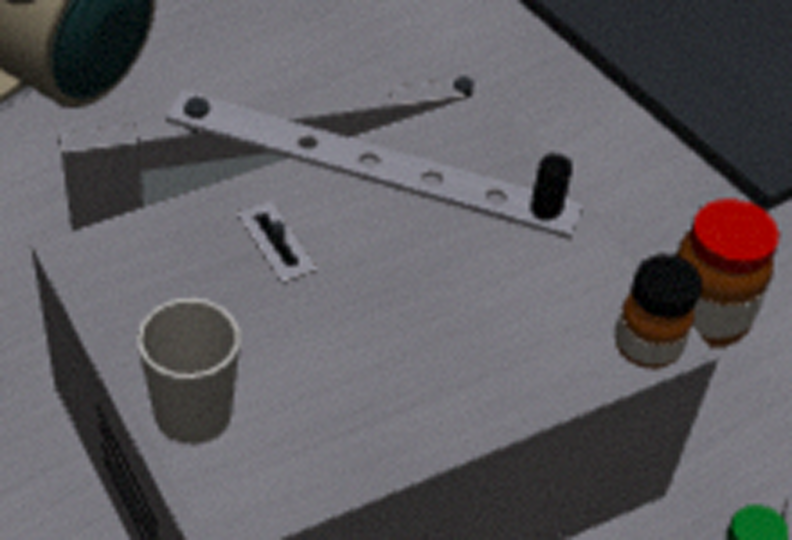

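View pics/c2.png

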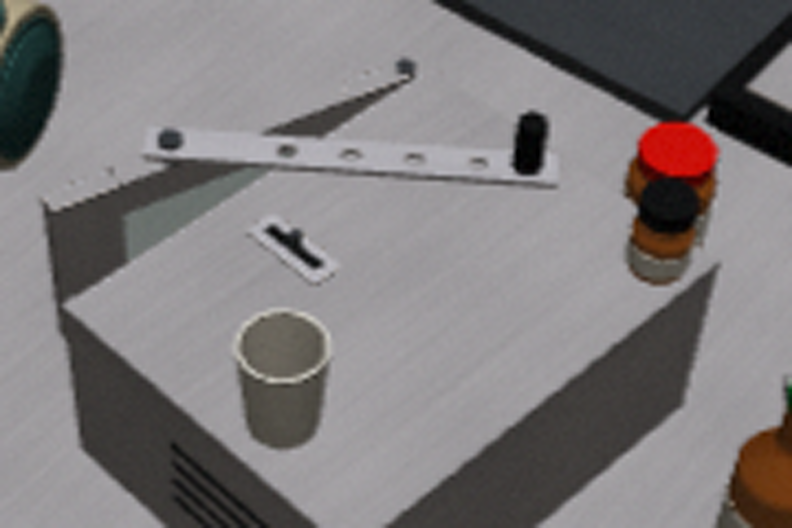

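```bash
cat >> h.py <<'E'
def ray(n,u,v,pose=None):
    m=camera_model(n);K=m['camera_matrix']
    if n=='wrist':
        from scipy.spatial.transform import Rotation as R
        pos,q=pose; T=np.eye(4);T[:3,:3]=R.from_quat(np.r_[q[1:],q[0]]).as_matrix();T[:3,3]=pos;T=T@m['T_tool_cam']
    else: T=m['cam_to_world']
    d=T[:3,:3]@np.array([(u-K[0,2])/K[0,0],-(v-K[1,2])/K[1,1],-1]); return T[:3,3],d
def onz(n,u,v,z,pose=None):
    o,d=ray(n,u,v,pose); return o+d*(z-o[2])/d[2]
def tri(r1,r2):
    (o1,d1),(o2,d2)=r1,r2
    A=np.c_[d1,-d2]; t=np.linalg.lstsq(A,o2-o1,rcond=None)[0]
    p,q=o1+t[0]*d1,o2+t[1]*d2; return (p+q)/2,np.linalg.norm(p-q)
E
python3 - <<'E'
from h import *
A=lambda x,y:(210+x/3.6,110+y/3.6)
B=lambda x,y:(210+x/4.4,125+y/4.4)
P=dict(knobtop=((556,163),(533,119),.225),knobbot=((546,210),(526,168),.181),pivot=((197,106),(170,139),.184),hinge=((464,84),(405,67),.18),h1=((308,142),(288,150),.181),h2=((370,159),(350,154),.181),h3=((432,178),(414,159),.181),h4=((496,195),(480,163),.181),pegtop=((277,222),(295,235),.189),footN=((258,208),(265,218),.173),footF=((298,278),(322,280),.173),footmid=((277,243),(293,250),.173),
corR=((33,250),(62,308),.17),corL=((715,360),(717,265),.17),spice=((668,280),(668,205),.065+.17),sauce=((735,230),(678,148),.1),cup=((190,338),(283,345),.245))
for k,(a,b,z) in P.items():
    u=A(*a);w=B(*b)
    print(k,tri(ray('scene',*u),ray('side',*w)),onz('scene',*u,z),onz('side',*w,z))
E
```

```text
knobtop (array([0.58439349, 0.2227623 , 0.21490212]), np.float64(0.0014214870359536096)) [0.5907791  0.21557329 0.225     ] [0.59062937 0.21229072 0.225     ]
knobbot (array([0.5820255 , 0.2258677 , 0.16456012]), np.float64(0.0035973050866669725)) [0.59108722 0.21547211 0.181     ] [0.5923302  0.20898211 0.181     ]
pivot (array([0.37231388, 0.07166524, 0.17517962]), np.float64(0.002540288394179959)) [0.37917296 0.06796913 0.184     ] [0.38026577 0.06368135 0.184     ]
hinge (array([0.44210891, 0.26290402, 0.15697131]), np.float64(0.003023829582528755)) [0.45975512 0.24659322 0.18      ] [0.45885788 0.23947069 0.18      ]
h1 (array([0.44322534, 0.12097489, 0.17181605]), np.float64(0.001956317700819073)) [0.44993423 0.11628917 0.181     ] [0.45040534 0.11254327 0.181     ]
h2 (array([0.47671686, 0.15164728, 0.16641035]), np.float64(0.002189255182949277)) [0.48720409 0.14329012 0.181     ] [0.48707457 0.13832064 0.181     ]
h3 (array([0.51673372, 0.1763437 , 0.16812261]), np.float64(0.0020509185016491325)) [0.52529949 0.16860238 0.181     ] [0.52539553 0.16415962 0.181     ]
h4 (array(
[... 870 characters left out ...]
091 -0.09061084  0.17      ] [ 0.42571096 -0.09542851  0.17      ]
corL (array([0.7391847 , 0.23747557, 0.15919933]), np.float64(0.0021793075980911735)) [0.74301619 0.23031186 0.17      ] [0.74410261 0.22656549 0.17      ]
spice (array([0.70283437, 0.21438101, 0.21448232]), np.float64(0.004465425366261841)) [0.71175252 0.20060081 0.235     ] [0.71350406 0.19264418 0.235     ]
sauce (array([0.62435338, 0.38692135, 0.09216224]), np.float64(0.00047972168865030666)) [0.6284586  0.38039319 0.1       ] [0.62809261 0.37880045 0.1       ]
cup (array([ 0.59656065, -0.06674841,  0.23556462]), np.float64(0.0012237475644721325)) [ 0.60255861 -0.07003578  0.245     ] [ 0.60239346 -0.07343545  0.245     ]
```

Request:
{"api": "drive_tool", "payload": {"motion": "0 0 0 0 0 -0.06 100;0 0 0 0.046 -0.04 -0.008 100;0 0 0 0.046 -0.04 -0.008 100;0 0 0 0.046 -0.04 -0.008 100;0 0 0 0.046 -0.04 -0.008 100;0 0 0 0.046 -0.04 -0.008 100;0 0 0 0.046 -0.04 -0.008 100;0 0 0 0.046 -0.04 -0.008 100;0 0 0 0.046 -0.04 -0.008 100;0 0 0 0.046 -0.04 -0.008 100;0 0 0 0.046 -0.04 0 100;0 0 0 0.046 -0.04 0 100"}}

```text
clock: 1.65
position: [0.5208, 0.0998, 0.3662]
ee_rot: [-0.003, 0.977, 0.212, 0.002]
contact_force: [0.4, -0.6, 0.1]
width: 0.0856
```

Request:
{"api": "drive_tool", "payload": {"motion": "0 0 0 0 0 0 100;0 0 0 0 0 0 100"}}

```text
clock: 1.9
position: [0.5213, 0.1035, 0.3646]
ee_rot: [-0.003, 0.977, 0.215, 0.001]
contact_force: [-0.7, 0.0, 0.2]
width: 0.0853
```

```bash
python3 - <<'E'
from h import *
s=get_state();print(s['position'],s['ee_rot']);snap('wrist','w1')
E
```

```text
[0.52125203 0.10345282 0.3646488 ] [-2.99747273e-03  9.76537185e-01  2.15326161e-01  8.86418692e-04]
```

View pics/w1.png

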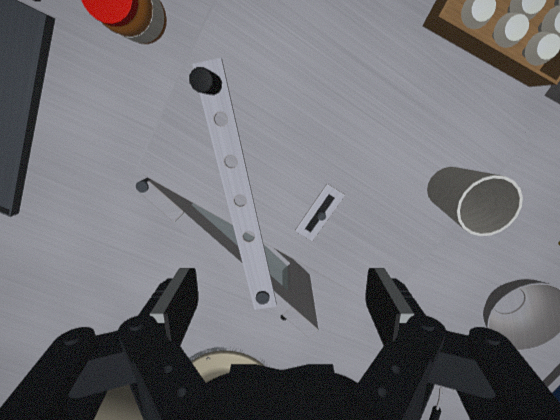

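```bash
python3 - <<'E'
import cv2
a=cv2.imread('pics/w1.png')
cv2.imwrite('pics/w1a.png',cv2.resize(a[45:195,130:350],None,fx=3.6,fy=3.6,interpolation=2))
cv2.imwrite('pics/w1b.png',cv2.resize(a[170:320,130:350],None,fx=3.6,fy=3.6,interpolation=2))
E
```

```text
(no output)
```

View pics/w1a.png

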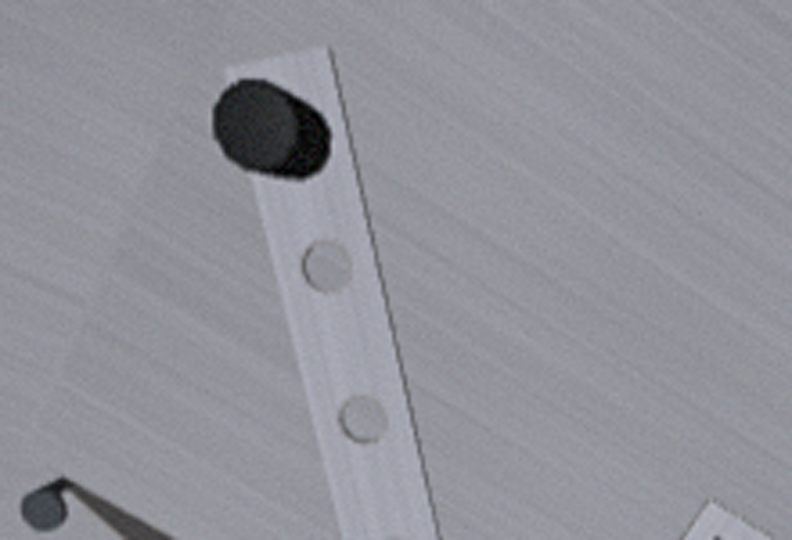

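View pics/w1b.png

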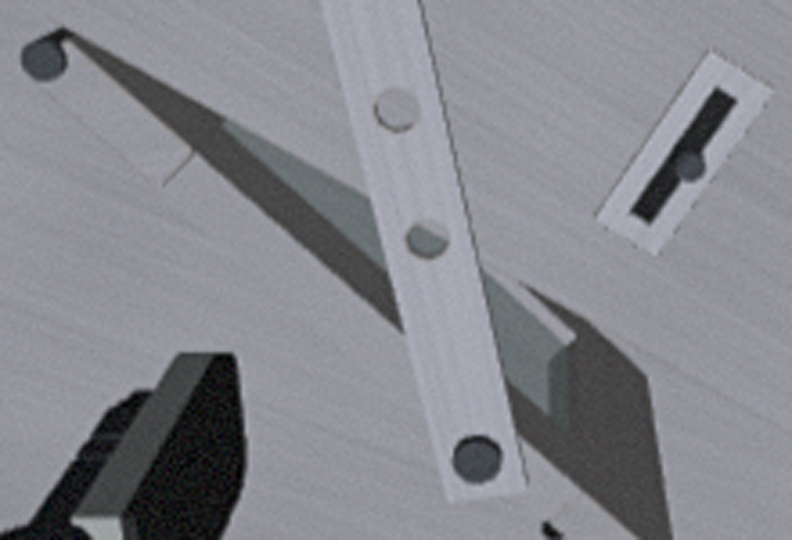

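```bash
python3 - <<'E'
from h import *
f=np.load('pics/w1.npz');pose=(f['pos'],f['rot'])
a=lambda x,y:(130+(x+.5)/3.6-.5,45+(y+.5)/3.6-.5)
b=lambda x,y:(130+(x+.5)/3.6-.5,170+(y+.5)/3.6-.5)
for n,uv,z in [('knobtop',a(256,123),.225),('h4',a(327,267),.181),('h3',a(363,419),.181),('h2',b(396,110),.181),('h1',b(427,239),.181),('pivot',b(477,459),.183),('hinge',b(44,59),.178),('peg',b(690,165),.189),('f1',b(712,50),.173),('f2',b(772,91),.173),('f3',b(656,255),.173),('f4',b(597,215),.173),('s1',b(725,92),.173),('s2',b(645,218),.173)]:
    u=uv; print(n,onz('wrist',*uv,z,pose).round(4), f['d'][int(round(uv[1])),int(round(uv[0]))])
E
```

```text
knobtop [0.589  0.2134 0.225 ] 0.26177007
h4 [0.5598 0.193  0.181 ] 0.32310256
h3 [0.5226 0.1668 0.181 ] 0.33672643
h2 [0.4849 0.1404 0.181 ] 0.35186544
h1 [0.4475 0.1139 0.181 ] 0.4788636
pivot [0.3767 0.0644 0.183 ] 0.37722778
hinge [0.4522 0.2489 0.178 ] 0.34765083
peg [0.5103 0.0485 0.189 ] 0.33838743
f1 [0.544  0.0557 0.173 ] 0.34218466
f2 [0.5401 0.0316 0.173 ] 0.34682444
f3 [0.4717 0.0395 0.173 ] 0.3654723
f4 [0.4765 0.0643 0.173 ] 0.36425728
s1 [0.5333 0.0453 0.173 ] 0.3478246
s2 [0.4824 0.0491 0.173 ] 0.36156926
```

```bash
cat > k.py <<'E'
import numpy as np
H=np.array([.4522,.2489]);P=np.array([.5103,.0485])
def circ(A,ra,B,rb,side):
    d=np.linalg.norm(B-A);u=(B-A)/d;a=(ra*ra-rb*rb+d*d)/2/d;h=np.sqrt(ra*ra-a*a);return A+a*u+side*h*np.array([u[1],-u[0]])
if __name__=='__main__':
    pv=circ(H,.2,P,.177,1);pv2=circ(H,.2,P,.177,-1);print(pv,pv2)
    d=(P-pv)/.177;K=pv+.258*d;print('final knob',K,'heading',np.degrees(np.arctan2(d[1],d[0])))
    K0=np.array([.589,.2134])
    for t in np.linspace(0,1,9):
        k=K0+t*(K-K0)
        for s in (1,-1):
            p=circ(H,.2,k,.258,s); e=(k-p)/.258; v=H-p
            print(round(t,2),k.round(4),s,p.round(4),'head',np.degrees(np.arctan2(e[1],e[0])).round(1),'door',(np.degrees(np.arctan2(v[0],v[1]))-7.).round(1))
E
python3 k.py
```

```text
[0.33716631 0.085293  ] [0.63690544 0.17219342]
final knob [0.58953067 0.03166252] heading -11.997561811761827
0.0 [0.589  0.2134] 1 [0.3797 0.0625] head 35.8 door 14.2
0.0 [0.589  0.2134] -1 [0.4795 0.447 ] head -64.9 door -179.1
0.12 [0.5891 0.1907] 1 [0.3604 0.0712] head 27.6 door 20.3
0.12 [0.5891 0.1907] -1 [0.5165 0.4383] head -73.7 door -168.2
0.25 [0.5891 0.168 ] 1 [0.347  0.0788] head 20.2 door 24.7
0.25 [0.5891 0.168 ] -1 [0.5505 0.4231] head -81.4 door -157.6
0.38 [0.5892 0.1452] 1 [0.3385 0.0844] head 13.6 door 27.7
0.38 [0.5892 0.1452] -1 [0.5796 0.4031] head -87.9 door -147.4
0.5 [0.5893 0.1225] 1 [0.3336 0.0879] head 7.7 door 29.4
0.5 [0.5893 0.1225] -1 [0.6031 0.3802] head -93.1 door -138.0
0.62 [0.5893 0.0998] 1 [0.3315 0.0894] head 2.3 door 30.1
0.62 [0.5893 0.0998] -1 [0.6212 0.3558] head -97.1 door -129.3
0.75 [0.5894 0.0771] 1 [0.3317 0.0893] head -2.7 door 30.1
0.75 [0.5894 0.0771] -1 [0.6345 0.3311] head -100.1 door -121.3
0.88 [0.5895 0.0544] 1 [0.3336 0.0878] head -7.4 door 29.4
0.88 [0.5895 0.0544] -1 [0.6437 0.3066] head -102.1 door -113.8
1.0 [0.5895 0.0317] 1 [0.3372 0.0853] head -12.0 door 28.1
1.0 [0.5895 0.0317] -1 [0.6493 0.2826] head -103.4 door -106.7
```

Request:
{"api": "drive_tool", "payload": {"motion": "0 0 0 0.036 -0.024 0 100;0 0 0 0.036 -0.024 0 100;0 0 0 0.036 -0.024 0 100;0 0 -10.5 0 0 0 100;0 0 0 0 0 0.05 100;0 0 0 0 0 0.04 100;0 0 0 0 0 0 100;0 0 0 0 0 0 100"}}

```text
clock: 2.95
position: [0.5926, 0.2019, 0.2776]
ee_rot: [-0.001, 0.955, 0.296, 0.004]
contact_force: [0.2, -0.1, 0.6]
width: 0.0854
```

```bash
cat >> h.py <<'E'
def rel(t):
    from scipy.spatial.transform import Rotation as R
    s=get_state();q=s['ee_rot'];M=R.from_quat(np.r_[q[1:],q[0]]).as_matrix()
    print('pos',s['position'].round(4),'toolx head',np.degrees(np.arctan2(M[1,0],M[0,0])).round(2),'toolz',M[:,2].round(4),'tooly',M[:,1].round(4),'F',s['contact_force'].round(1),'w',s['width'].round(4))
    print('shift in tool',(M.T@(np.array(t)-s['position'])).round(4))
E
python3 - <<'E'
from h import *
rel([.589,.2134,.188]);snap('wrist','w2')
E
```

```text
Traceback (most recent call last):
  File "h.py", line 21, in rel
    print('pos',s['position'].round(4),'toolx head',np.degrees(np.arctan2(M[1,0],M[0,0])).round(2),'toolz',M[:,2].round(4),'tooly',M[:,1].round(4),'F',s['contact_force'].round(1),'w',s['width'].round(4))
                                                                                                                                                                                       ^^^^^^^^^^^^^^^^
AttributeError: 'float' object has no attribute 'round'
```

```bash
sed -i "s/s\['width'\].round(4)/round(float(s['width']),4)/" h.py
python3 - <<'E'
from h import *
rel([.589,.2134,.188]);snap('wrist','w2')
E
```

```text
pos [0.5926 0.2019 0.2776] toolx head 34.44 toolz [ 0.0065  0.0038 -1.    ] tooly [ 5.656e-01 -8.247e-01  5.000e-04] F [ 0.2 -0.1  0.6] w 0.0854
shift in tool [ 0.0029 -0.0116  0.0896]
```

View pics/w2.png

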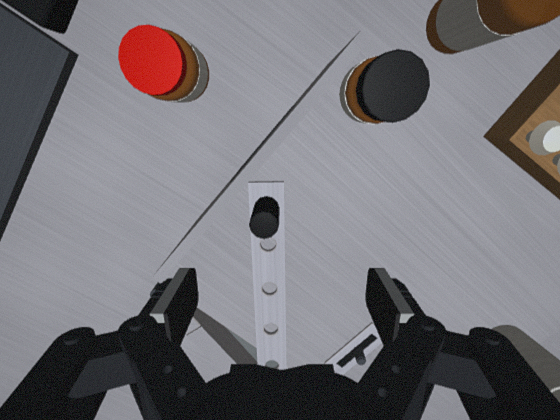

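```bash
python3 - <<'E'
from h import *
f=np.load('pics/w2.npz');pose=(f['pos'],f['rot'])
g=cv2.cvtColor(f['p'],cv2.COLOR_RGB2GRAY)
print(onz('wrist',264.3,223.5,.225,pose), onz('wrist',250,182,.181,pose), onz('wrist',285,182,.181,pose))
E
```

```text
[0.59067423 0.21469727 0.225     ] [0.59916491 0.23739348 0.181     ] [0.6156162 0.2134029 0.181    ]
```

Request:
{"api": "drive_tool", "payload": {"motion": "0 0 0 0.0045 -0.011 0 60;0 0 0 0 0 0.05 60;0 0 0 0 0 0.03 60;0 0 0 0 0 0.009 60;0 0 0 0 0 0 60;0 0 0 0 0 0 60", "newtons": 40}}

```text
clock: 3.75
position: [0.5963, 0.2185, 0.1973]
ee_rot: [-0.001, 0.955, 0.296, 0.014]
contact_force: [-0.3, -0.5, 0.4]
width: 0.0514
```

```bash
python3 - <<'E'
from h import *
rel([.590,.2137,.188]);snap('wrist','w3')
E
```

```text
pos [0.5963 0.2185 0.1973] toolx head 34.48 toolz [ 0.0253  0.0102 -0.9996] tooly [ 0.566  -0.8244  0.0059] F [-0.3 -0.5  0.4] w 0.0514
shift in tool [-0.0082  0.0004  0.009 ]
```

View pics/w3.png

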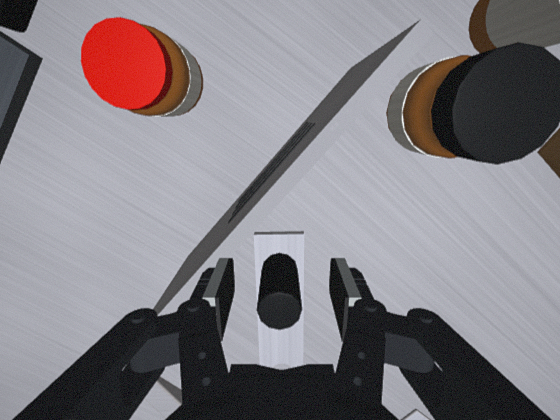

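Request:
{"api": "drive_tool", "payload": {"motion": "0 -1.5 0 -0.008 0 0.005 60;0 0 0 0 0 0.004 60;0 0 0 0 0 0 60"}}

```text
clock: 4.18
position: [0.5903, 0.2138, 0.1894]
ee_rot: [0.003, 0.955, 0.296, 0.002]
contact_force: [0.3, -0.2, -0.1]
width: 0.0511
```

```bash
python3 - <<'E'
from h import *
rel([.590,.2137,.188])
E
```

```text
pos [0.5903 0.2138 0.1894] toolx head 34.45 toolz [ 0.0055 -0.0049 -1.    ] tooly [ 0.5657 -0.8246  0.0071] F [ 0.3 -0.2 -0.1] w 0.0511
shift in tool [-0.0003 -0.      0.0014]
```

Request:
{"api": "drive_tool", "payload": {"motion": "0 0 0 0 0 0 10;0 0 0 0 0 0 10;0 0 0 0 0 0 10;0 0 0 0 0 0 10;0 0 0 0 0 0 10;0 0 0 0 0 0 10", "newtons": 40}}

```text
clock: 4.92
position: [0.5903, 0.2138, 0.1895]
ee_rot: [0.003, 0.955, 0.296, 0.002]
contact_force: [-0.4, -0.7, -0.1]
width: 0.0209
```

Request:
{"api": "drive_tool", "payload": {"motion": "0 2.1 0 -0.0005 0 -0.0097 10;0 2.1 0 -0.0005 0 -0.0097 10;0 2.1 0 -0.0005 0 -0.0097 10;0 2.1 0 -0.0005 0 -0.0097 10;0 0 0 0 0 0 10;0 0 0 0 0 0 10"}}

```text
clock: 5.68
position: [0.5854, 0.2109, 0.2312]
ee_rot: [-0.02, 0.952, 0.295, 0.077]
contact_force: [-0.1, -0.3, -1.9]
width: 0.0207
```

```bash
python3 - <<'E'
from h import *
rel([.590,.2137,.228]);snap('wrist','w4');snap('scene','s4')
a=cv2.imread('pics/s4.png')[110:260,210:430]; cv2.imwrite('pics/s4c.png',cv2.resize(a,None,fx=3.6,fy=3.6,interpolation=2))
E
```

```text
pos [0.5854 0.2109 0.2312] toolx head 34.48 toolz [ 0.1348  0.0837 -0.9873] tooly [ 0.5652 -0.8249  0.0072] F [-0.1 -0.3 -1.9] w 0.0207
shift in tool [0.0048 0.0003 0.0041]
```

View pics/w4.png

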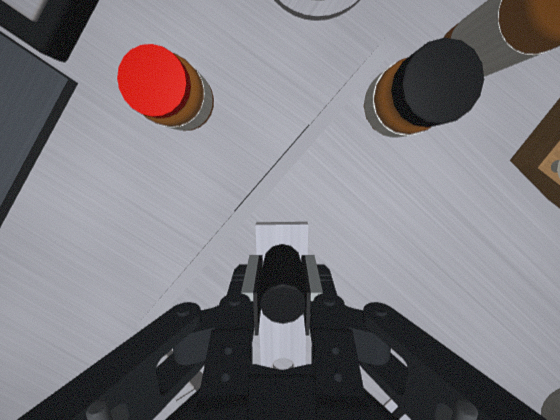

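View pics/s4c.png

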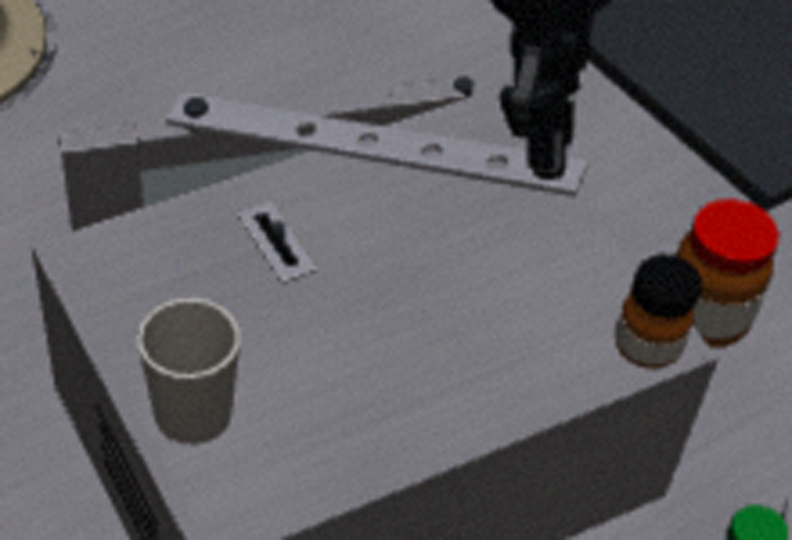

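```bash
cat > plan.py <<'E'
from h import *
from k import circ,H
from scipy.spatial.transform import Rotation as R
def plan(end,n,rad=.2525,tilt=None):
    s=get_state();q=s['ee_rot'];M=R.from_quat(np.r_[q[1:],q[0]]);p=s['position'].copy();z=p[2]
    p0=p.copy()
    def head(xy):
        pv=circ(H,.2,xy,rad,1);e=xy-pv;return np.arctan2(e[1],e[0])
    print('head now by model',np.degrees(head(p[:2])))
    A=M.as_matrix();cur=np.arctan2(A[1,0],A[0,0])
    for i in range(1,n+1):
        t=p0+(np.array(end)-p0)*i/n
        h=head(t[:2]); A=M.as_matrix()
        w=A.T@np.array([0,0,h-cur]); d=A.T@(t-p)
        print((np.degrees(w)).round(1),d.round(4),t.round(3),np.degrees(h).round(1))
        M=M*R.from_rotvec(w);p=t;cur=h
E
python3 - <<'E'
from plan import *
plan([.5846,.0600,.2312],11)
E
```

```text
head now by model 36.21983051790813
[-0.5 -0.   3.4] [-0.0077  0.0113 -0.0012] [0.585 0.197 0.231] 31.0
[-0.8 -0.   4.8] [-0.007   0.0117 -0.0011] [0.585 0.183 0.231] 26.2
[-0.7 -0.   4.5] [-0.006   0.0123 -0.0009] [0.585 0.17  0.231] 21.6
[-0.7 -0.   4.2] [-0.0051  0.0127 -0.0007] [0.585 0.156 0.231] 17.4
[-0.6 -0.   3.9] [-0.0041  0.0131 -0.0006] [0.585 0.142 0.231] 13.4
[-0.6 -0.   3.7] [-0.0032  0.0133 -0.0004] [0.585 0.129 0.231] 9.7
[-0.6 -0.   3.5] [-0.0024  0.0135 -0.0003] [0.585 0.115 0.231] 6.2
[-0.5 -0.   3.3] [-0.0015  0.0136 -0.0002] [0.585 0.101 0.231] 2.9
[-0.5 -0.   3.1] [-0.0007  0.0137 -0.0001] [0.585 0.087 0.231] -0.3
[-0.5 -0.   3. ] [0.     0.0137 0.0001] [0.585 0.074 0.231] -3.4
[-0.5 -0.   2.9] [0.0007 0.0137 0.0002] [0.585 0.06  0.231] -6.3
```

Request:
{"api": "drive_tool", "payload": {"motion": "-0.5 0 3.4 -0.0077 0.0113 -0.0012 10;-0.8 0 4.8 -0.007 0.0117 -0.0011 10;-0.7 0 4.5 -0.006 0.0123 -0.0009 10;-0.7 0 4.2 -0.0051 0.0127 -0.0007 10;-0.6 0 3.9 -0.0041 0.0131 -0.0006 10;-0.6 0 3.7 -0.0032 0.0133 -0.0004 10;-0.6 0 3.5 -0.0024 0.0135 -0.0003 10;-0.5 0 3.3 -0.0015 0.0136 -0.0002 10;-0.5 0 3.1 -0.0007 0.0137 -0.0001 10;-0.5 0 3 0 0.0137 0 10;0 0 0 0 0 0 10"}}

```text
clock: 7.15
position: [0.5905, 0.0712, 0.2286]
ee_rot: [0.007, 0.996, -0.038, 0.082]
contact_force: [-0.6, -0.7, -0.1]
width: 0.021
```

```bash
python3 - <<'E'
from plan import *
rel([.5846,.0327,.2312]);plan([.5846,.0327,.2312],4);
snap('wrist','w5');snap('scene','s5')
a=cv2.imread('pics/s5.png')[110:260,210:430]; cv2.imwrite('pics/s5c.png',cv2.resize(a,None,fx=3.6,fy=3.6,interpolation=2))
E
```

```text
pos [0.5905 0.0712 0.2286] toolx head -4.29 toolz [ 0.1636 -0.0204 -0.9863] tooly [-0.0762 -0.9971  0.008 ] F [-0.6 -0.7 -0.1] w 0.021
shift in tool [-0.0025  0.0389 -0.0027]
head now by model -3.0124173881563934
[-0.2 -0.   1. ] [-0.0006  0.0097 -0.0007] [0.589 0.062 0.229] -5.3
[-0.4 -0.   2.2] [-0.0005  0.0097 -0.0007] [0.588 0.052 0.23 ] -7.6
[-0.4 -0.   2.2] [-0.0001  0.0097 -0.0006] [0.586 0.042 0.231] -9.8
[-0.4 -0.   2.1] [ 0.0003  0.0097 -0.0005] [0.585 0.033 0.231] -12.0
```

View pics/w5.png

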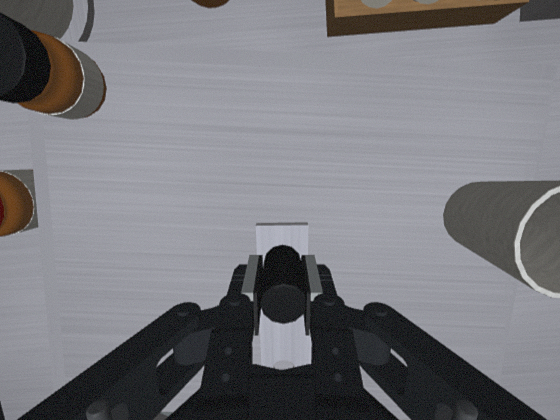

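View pics/s5c.png

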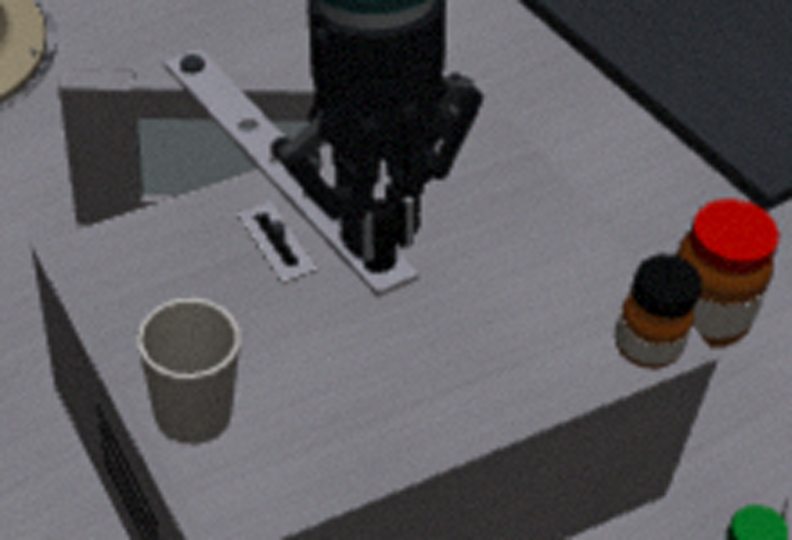

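Request:
{"api": "drive_tool", "payload": {"motion": "-0.2 0 1 -0.0006 0.0097 -0.0007 10;-0.4 0 2.2 -0.0005 0.0097 -0.0007 10;-0.4 0 2.2 -0.0001 0.0097 -0.0006 10;-0.4 0 2.1 0.0003 0.0097 -0.0005 10;0 0 0 0 0 0 10;0 0 0 0 0 0 10"}}

```text
clock: 8.0
position: [0.5843, 0.0325, 0.2314]
ee_rot: [0.013, 0.991, -0.108, 0.083]
contact_force: [0.1, 0.0, -2.5]
width: 0.0207
```

```bash
python3 - <<'E'
from plan import *
rel([.5846,.0327,.2312])
snap('side','d6');snap('scene','s6')
a=cv2.imread('pics/s6.png')[110:260,210:430]; cv2.imwrite('pics/s6c.png',cv2.resize(a,None,fx=3.6,fy=3.6,interpolation=2))
a=cv2.imread('pics/d6.png')[125:245,210:390]; cv2.imwrite('pics/d6c.png',cv2.resize(a,None,fx=4.4,fy=4.4,interpolation=2))
E
```

```text
pos [0.5843 0.0325 0.2314] toolx head -12.45 toolz [ 0.1609 -0.0429 -0.986 ] tooly [-0.2167 -0.9762  0.0071] F [ 0.1  0.  -2.5] w 0.0207
shift in tool [ 0.0002 -0.0003  0.0003]
```

View pics/d6c.png

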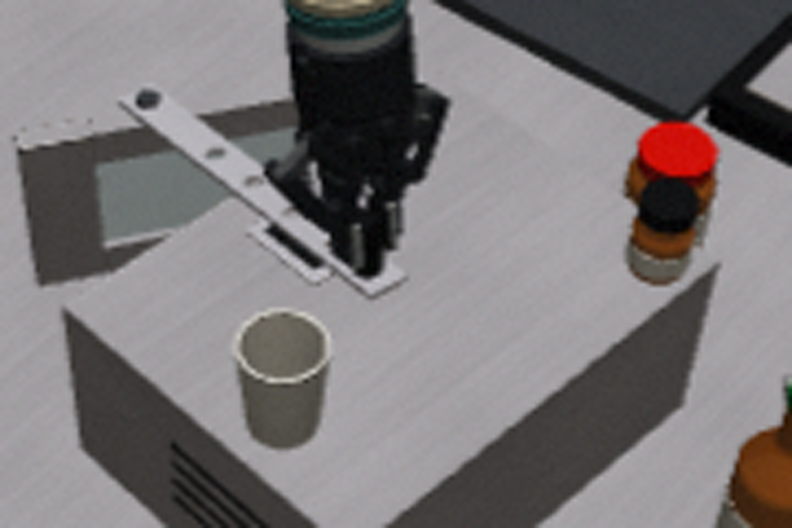

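View pics/s6c.png

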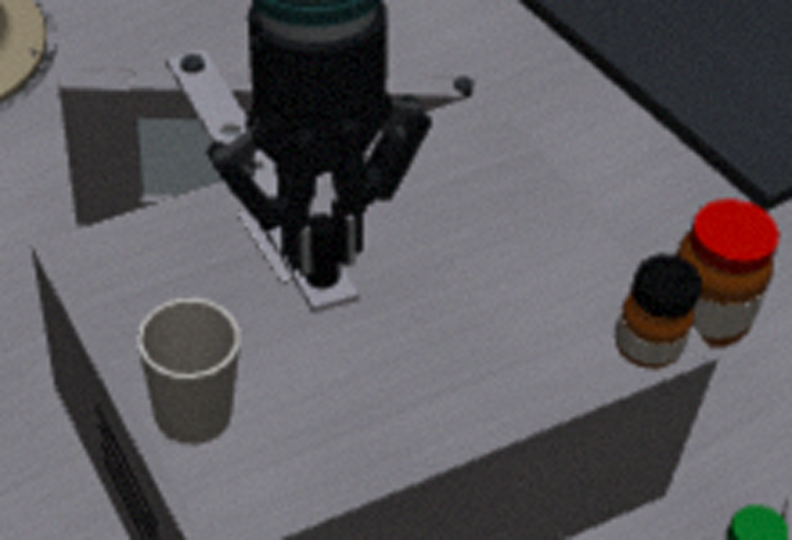

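```bash
python3 - <<'E'
from h import *
p1=onz('scene',210+192/3.6,110+63/3.6,.184)-[.0025,.0036,0]
p2=onz('side',210+148/4.4,125+98/4.4,.184)-[.0036,-.0007,0]
print(p1,p2)
for p in (p1,p2):
    e=np.array([.5843,.0325])-p[:2]; L=np.linalg.norm(e);print(L,np.degrees(np.arctan2(e[1],e[0])), p[:2]+.177*e/L)
E
```

```text
[0.33513966 0.08522034 0.184     ] [0.33493866 0.08624993 0.184     ]
0.25467687073313333 -11.947114061900184 [0.50830568 0.04857979]
0.2550884746541177 -12.164016721923716 [0.50796474 0.04895409]
```

Request:
{"api": "drive_tool", "payload": {"motion": "0 -1.4 0 0.0003 0 0.0062 10;0 -1.4 0 0.0003 0 0.0062 10;0 -1.4 0 0.0003 0 0.0062 10;0 0 0 0 0 0 10;0 0 0 0 0 0 10"}}

```text
clock: 8.72
position: [0.588, 0.0322, 0.2107]
ee_rot: [0.008, 0.993, -0.108, 0.043]
contact_force: [0.0, 0.2, -1.4]
width: 0.0211
```

```bash
python3 - <<'E'
from plan import *
rel([.5870,.0322,.2085])
E
```

```text
pos [0.588  0.0322 0.2107] toolx head -12.4 toolz [ 0.0827 -0.0258 -0.9962] tooly [-0.2154 -0.9765  0.0074] F [ 0.   0.2 -1.4] w 0.0211
shift in tool [-0.0011  0.0002  0.0021]
```

Request:
{"api": "drive_tool", "payload": {"motion": "0 -0.5 0 0.0001 0 0.002 10;0 0 0 0 0 0 10"}}

```text
clock: 8.98
position: [0.5882, 0.0321, 0.2088]
ee_rot: [0.008, 0.993, -0.108, 0.038]
contact_force: [-0.4, 0.1, -1.9]
width: 0.0207
```

Request:
{"api": "drive_tool", "payload": {"motion": "0 -0.5 0 0.0001 0 0.002 10;0 0 0 0 0 0 10"}}

```text
clock: 9.22
position: [0.5884, 0.0321, 0.2071]
ee_rot: [0.007, 0.994, -0.108, 0.034]
contact_force: [0.9, 0.9, -2.1]
width: 0.0209
```

Request:
{"api": "drive_tool", "payload": {"motion": "0 -0.4 0 0.0001 0 0.0015 10;0 0 0 0 0 0 10"}}

```text
clock: 9.48
position: [0.5886, 0.0321, 0.2055]
ee_rot: [0.007, 0.994, -0.108, 0.03]
contact_force: [0.2, -0.0, -2.6]
width: 0.0209
```

Request:
{"api": "drive_tool", "payload": {"motion": "0 -0.4 0 0.0001 0 0.0015 10;0 0 0 0 0 0 10"}}

```text
clock: 9.72
position: [0.5888, 0.032, 0.2038]
ee_rot: [0.007, 0.994, -0.108, 0.026]
contact_force: [0.6, -0.6, -2.6]
width: 0.0208
```

Request:
{"api": "drive_tool", "payload": {"motion": "0 -0.4 0 0.0001 0 0.0015 10;0 0 0 0 0 0 10"}}

```text
clock: 9.98
position: [0.589, 0.032, 0.2022]
ee_rot: [0.006, 0.994, -0.108, 0.023]
contact_force: [-0.4, 0.3, -2.0]
width: 0.021
```

Request:
{"api": "drive_tool", "payload": {"motion": "0 -0.4 0 0.0001 0 0.0015 10;0 0 0 0 0 0 10"}}

```text
clock: 10.22
position: [0.5891, 0.0319, 0.2005]
ee_rot: [0.006, 0.994, -0.108, 0.019]
contact_force: [0.2, 1.0, -2.0]
width: 0.0207
```

Request:
{"api": "drive_tool", "payload": {"motion": "0 -0.4 0 0.0001 0 0.0015 10;0 0 0 0 0 0 10"}}

```text
clock: 10.48
position: [0.5893, 0.0319, 0.1988]
ee_rot: [0.005, 0.994, -0.108, 0.015]
contact_force: [-0.7, 0.0, -2.4]
width: 0.0209
```

Request:
{"api": "drive_tool", "payload": {"motion": "0 -0.4 0 0.0001 0 0.0015 10;0 0 0 0 0 0 10"}}

```text
clock: 10.72
position: [0.5894, 0.0319, 0.1972]
ee_rot: [0.005, 0.994, -0.108, 0.011]
contact_force: [0.7, -0.1, -2.4]
width: 0.0206
```

```bash
python3 - <<'E'
from plan import *
snap('side','d7');snap('scene','s7');snap('wrist','w7')
a=cv2.imread('pics/s7.png')[110:220,210:370]
b=cv2.imread('pics/d7.png')[125:215,220:350]
cv2.imwrite('pics/d7c.png',np.hstack([cv2.resize(a,(400,400),interpolation=2),cv2.resize(b,(400,400),interpolation=2)]))
E
```

```text
(no output)
```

View pics/d7c.png

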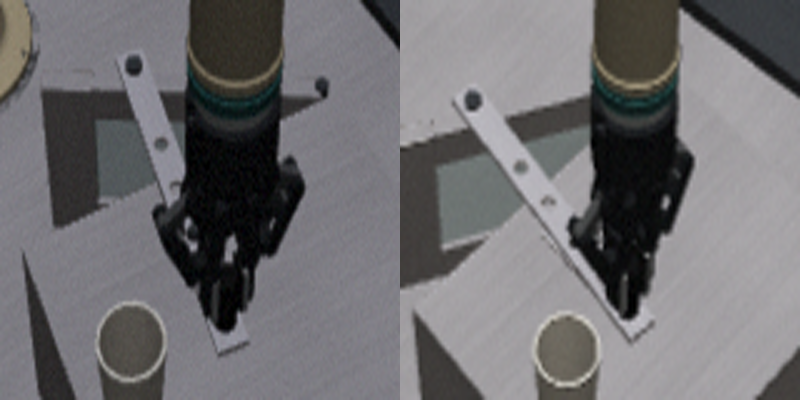

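Request:
{"api": "drive_tool", "payload": {"motion": "0 -0.4 0 0.0001 0 0.0015 10;0 0 0 0 0 0 10"}}

```text
clock: 11.12
position: [0.5895, 0.0319, 0.1958]
ee_rot: [0.004, 0.994, -0.108, 0.008]
contact_force: [-0.3, 1.6, -1.8]
width: 0.0208
```

Request:
{"api": "drive_tool", "payload": {"motion": "0 -0.4 0 0.0001 0 0.0015 10;0 0 0 0 0 0 10"}}

```text
clock: 11.38
position: [0.5896, 0.0319, 0.1942]
ee_rot: [0.004, 0.994, -0.108, 0.004]
contact_force: [0.1, 1.5, -3.2]
width: 0.0206
```

Request:
{"api": "drive_tool", "payload": {"motion": "0 -0.4 0 0.0001 0 0.0015 10;0 0 0 0 0 0 10"}}

```text
clock: 11.62
position: [0.5897, 0.0318, 0.1927]
ee_rot: [0.004, 0.994, -0.108, 0.001]
contact_force: [-0.4, 0.3, -1.7]
width: 0.0212
```

Request:
{"api": "drive_tool", "payload": {"motion": "0 -0.4 0 0 0 0.0014 10;0 0 0 0 0 0 10"}}

```text
clock: 11.88
position: [0.5899, 0.0318, 0.1914]
ee_rot: [0.003, 0.994, -0.108, -0.003]
contact_force: [-0.4, 0.3, -1.9]
width: 0.0209
```

Request:
{"api": "drive_tool", "payload": {"motion": "0 0 0 0 0 0.001 10;0 0 0 0 0 0 10;0 0 0 0 0 0 55;0 0 0 0 0 0 55;0 0 0 0 0 0 55;0 0 0 0 0 0 55;0 0 0 0 0 0 55"}}

```text
clock: 12.75
position: [0.5907, 0.031, 0.1917]
ee_rot: [0.004, 0.994, -0.108, -0.002]
contact_force: [0.2, -0.3, 1.0]
width: 0.0471
```

```bash
python3 - <<'E'
from plan import *
rel([.5899,.0318,.29]); snap('wrist','w8')
E
```

```text
pos [0.5907 0.031  0.1917] toolx head -12.38 toolz [-0.0039 -0.0077 -1.    ] tooly [-0.2143 -0.9767  0.0083] F [ 0.2 -0.3  1. ] w 0.0471
shift in tool [-0.0011  0.0002 -0.0983]
```

View pics/w8.png

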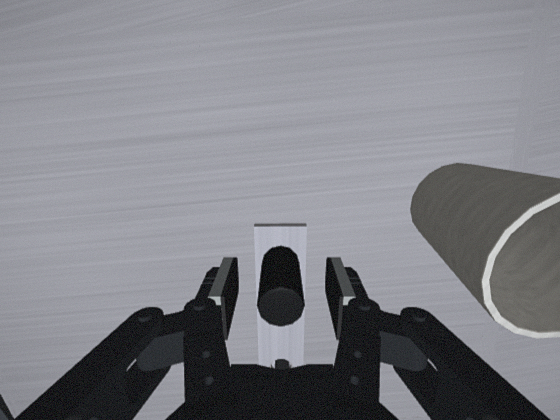

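Request:
{"api": "drive_tool", "payload": {"motion": "0 0 0 0 0 -0.03 55;0 0 0 0 0 -0.05 55;0 0 0 0 0 -0.05 55;0 0 0 0.03 0 -0.03 55;0 0 0 0 0 0 55;0 0 0 0 0 0 55"}}

```text
clock: 13.55
position: [0.6198, 0.0259, 0.3547]
ee_rot: [0.004, 0.994, -0.108, -0.003]
contact_force: [0.3, 0.4, -0.4]
width: 0.0467
```

```bash
python3 - <<'E'
from plan import *
rel([.5899,.0318,.29]); snap('wrist','w9');snap('scene','s9')
a=cv2.imread('pics/w9.png')[180:390,200:360]
cv2.imwrite('pics/w9c.png',cv2.resize(a,None,fx=2.8,fy=2.8,interpolation=2))
a=cv2.imread('pics/s9.png')[110:260,210:430]; cv2.imwrite('pics/s9c.png',cv2.resize(a,None,fx=3.6,fy=3.6,interpolation=2))
E
```

```text
pos [0.6198 0.0259 0.3547] toolx head -12.36 toolz [-0.0078 -0.0074 -0.9999] tooly [-0.214  -0.9768  0.0089] F [ 0.3  0.4 -0.4] w 0.0467
shift in tool [-0.0301  0.0001  0.0648]
```

View pics/w9c.png

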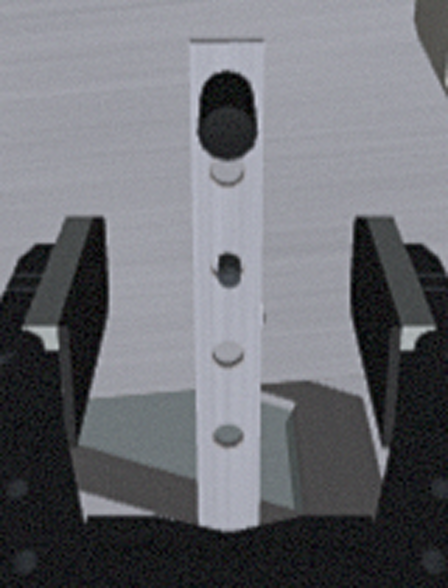

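View pics/s9c.png

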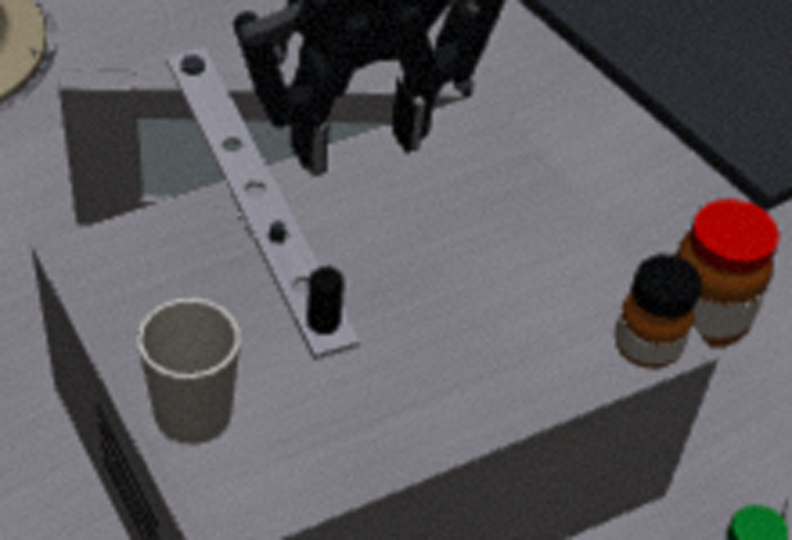

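In both views the peg (dark) stands up through the third hole from the door: wrist crop (228,268), scene crop (278,232). Holes 1, 2 and 4 are empty, the bar lies flat, and the gripper is clear.

```bash
python3 -c "
from rig import sign_off
print(sign_off())"
```

```text
the job is handed in; nothing more can be done
None
```

The door is propped ajar. The stay bar lies flat with the peg through its third hole from the door, and I have let go of it and handed the job in.

- **How it was done:** I gripped the knob, lifted it about 41 mm with the gripper pitched along, and swung the bar round. I then lowered it in steps of about 1.5 to 2 mm, checking the force after each one. Arm time was about 13.7 s of the 61 s allowed.
- **Forces:** no push from the peg was felt while lowering. Readings after each step stayed within about 4 N.
- **Last checks:** after the release, the wrist and scene pictures both show the peg standing up through hole 3, with the other holes empty. The gripper is clear. From its planned position the door stands about 0.49 rad open; I did not measure the angle afterwards. The cup, spice jar and sauce jar look unmoved in the last scene picture. I did not look at the bowl again, but the arm never went near it.
- **Disagreement:** the side and scene cameras differed by about 4 mm in y, so I relied on the wrist camera for the peg and hole positions.

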